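# Top up the slanted tape magazine

## Robot

A 6-joint arm with a two-finger parallel gripper is mounted at the origin on a cart in front of the work surface, level with it; the furniture and walls round the work are solid. World frame = base frame: x ahead of the robot, y to its left, z up, the work surface at z = 0. Lengths are in m, angles in rad, forces in N, time in s.
With the tool pointing down it reaches from about 0.275 to 0.75 m from the base axis. Payload 10.2 kg.
Tool frame: the origin (TCP) lies midway between the tips of the shut fingers; the grasp point (between the pads) lies 19 mm behind it (env.hold_point_z is the distance from the TCP to the grasp point, in m); x points along the fingers, z is the direction in which the jaws open and shut, and the axes are right-handed (so a half turn about x gives the same grasp; the last joint's range is limited). The gripper opens to 85 mm and grips with 20 to 120 N. Pads are 22 mm wide; open, the fingers measure 114 mm over their backs; the gripper's body (76 mm by 85 mm) begins 54 mm behind the grasp point. The pads swing forward as they close: fully open they stand 13 mm farther back than shut.
Start: joints at [0.917, 0.313, 1.498, -0, 1.331, -0.223], TCP at [0.219, 0.477, 0.204] pointing down, gripper open.
Joint ranges: [-2.94, 2.94], [-0.97, 2.17], [0.19, 2.56], [-1.23, 4.37], [0.02, 3.11], [-2.88, 2.88]. Speed limits (rad/s): [2.39, 2.39, 3.01, 3.14, 3.14, 3.14].

## Interface

Orientations are given as a unit quaternion [x, y, z, w].
In Python, from bench import env, kinematics, monitor, eyes, job gives the robot as it stands. The module is installed in compiled form; this text tells all that it offers. Calls block until the motion is done:
- env.reach(position, orientation): joint-space move of the TCP to a pose.
- env.movel(position, velocity=0.15, frame=None, guard=None): straight line of the TCP; frame=None keeps the orientation; velocity is the mean speed in m/s. With guard (N) it stops when the force on the tool has changed by that much, and returns True; else False.
- env.set_joints(angles): joint-space move.
- env.release() and env.close_gripper(effort=None): open the fingers fully, or close them until they stop; effort is the grip in N (None keeps the last).
- env.hold(seconds).
- kinematics.ik(position, orientation): joint angles nearest the present ones, or None.
- monitor.sense(): the state.
- eyes.grab_frame(name): name is "scene" or "top"; returns a dict with "frame" (384x512x3 uint8, red, green, blue), "mtx" (3x3 intrinsics, pixels), "k1" (the pictures are not rectified: a ray, as slopes to the right and down, at radius r is drawn at 1 + k1 r^2 times it, then the intrinsics apply), "view" (4x4, takes a point from world to camera coordinates). Camera axes: x right, y down, z forward; pixel columns grow to the right and rows downward; lengths in m; the calibration is good to about 2 mm. A picture is of the moment at which its call begins. There is no depth.
A pose or a line that the arm cannot do raises env.MotionError and nothing moves.
- job.hand_in(): hands the job in, once; it reports no verdict.
The state is a dict: "clock": time; "joints": joint angles; "qvel": joint speeds; "joint_efforts": joint torques, N m; "position": TCP position; "ee_rot": TCP orientation; "contact_force": force on the tool from outside, world axes, zero at the start; "ft_torque": the same for the moment, N m; "finger_gap": opening from 0.0 (shut) to 1.0 (fully open).
Only numpy, scipy, OpenCV 4.12 (cv2) and the standard library are available. Lean on these libraries where they do the work, as an engineer would, in place of code of your own. Each camera call takes 0.05 s, during which the arm holds its last target.

## Task

Take the roll of tape that lies flat on the mat and add it to the pile of rolls in the slanted magazine, inside the four guide rods. How high the pile stands is not known: bring the held roll down square to the slanted pile until you feel it rest flat on the top roll, pressing only gently, and only then let go; do not drop it. Leave the bottle and the brush where they are.

Things in the scene. Friction and masses are not known exactly. Their poses are not given: they have to be found in the camera images.
- roll: the loose roll of tape to be added: a plain rigid ring, outer diameter 100 mm, inner about 76 mm (so it can be gripped across its 12 mm thick ring, one finger in the hole), 19 mm high, about 0.1 kg, lying flat on the mat. Origin at the centre of its underside, z along its axis.
- rack: the fixed magazine: a grey housing on a base plate 165 x 128 mm. Origin on the table under the centre of its slanted deck, z up. The deck (132 mm along the slope, 128 mm wide) rises at 30 degrees towards the rack's +x; its low end is at -x, towards the robot.
- pile: pile of such rolls, coaxial with z, kept in the magazine. Origin is NOT its top but the deck's centre, 83 mm above the table; x points up the slope, z is the deck's normal, 30 degrees from vertical. Its top face lies 15 to 51 mm along z from here, unknown each time, and is not in this pose. It holds firm to about 2.5 N, then yields on a spring 1 mm per 1.5 N, up to 8 mm.
- mouth (a point): point on the pile's axis level with the tips of the four steel guide rods, 80 mm along the pile's z from its origin. The rods, 8 mm thick, stand along z at (-49, 34), (-49, -34), (0, 60), (0, -60) mm in the pile's x, y, straight to 60 mm above the deck, then flare outward; they leave a roll 6 mm of play all round. The uphill side is open for a finger.
- bottle: a white dropper bottle, 55 mm in diameter, 122 mm tall, about 0.2 kg, standing loose on the mat; origin at the centre of its underside. To be left alone.
- brush: a small loose brush lying on the mat, 14 x 140 x 7 mm, long along its y; origin at the centre of its underside. To be left alone.
Mind the look-alikes: they are no part of the job. Leave any brown or red look-alike of the roll alone.

How it is judged:
On the way:
1. the roll, still held, rests square on the top of the pile: contact over 0.5 N, within 10 degrees of the slanted deck, within 14 mm of the pile's axis (contact force between roll and pile above 0.5 N and contact force between the fingers and roll above 1 N and angle between the z axis of roll and the z axis of pile, either way round below 0.175 rad and x of roll in the frame of pile between -0.014 and 0.014 m and y of roll in the frame of pile between -0.014 and 0.014 m), for 0.1 s.
At the end, for the whole second after the job is handed in: The roll lies released and still, flat (within 6 degrees) on the top roll of the pile between the guide rods, its axis within 12 mm of the pile's both along and across the slope; the bottle and the brush are within 30 mm of where they were (contact force between roll and pile above 0.1 N and angle between the z axis of roll and the z axis of pile, either way round below 0.1 rad and x of roll in the frame of pile between -0.012 and 0.012 m and y of roll in the frame of pile between -0.012 and 0.012 m and linear speed of roll below 0.02 m/s and distance of each of bottle, brush from where it was at the start of the episode below 0.03 m); the robot touches nothing.
It fails at once if the roll is pressed on the pile with more than 20 N (contact force between roll and pile above 20 N).
It fails at once if the roll is dropped: it moves faster than 0.3 m/s while no finger touches it (contact force between the fingers and roll below 0.02 N and linear speed of roll above 0.3 m/s).
It fails at once if the bottle is tipped over or shoved away (angle between bottle's own z axis and vertical above 0.5 rad or distance of bottle from where it was at the start of the episode above 0.03 m).
It fails at once if the brush is shoved away (distance of brush from where it was at the start of the episode above 0.03 m).
It also fails if it takes over 42 s, if anything falls off the work surface, if the arm or the gripper's body presses on something with over 40 N, if the wrist force passes 120 N, or if a joint passes its speed limit or range.

## Working session

There is one attempt and no reset: what is moved stays moved. The work goes in short steps, each a Python script; the robot and the scene stay as the last script left them, time stands still between calls to the robot, and variables do not carry over. Pictures are saved under pics/ and viewed, and the job is handed in when it is done.

```bash
mkdir -p pics; ls
python3 - <<'E'
from bench import env,kinematics,monitor,eyes,job
import cv2,numpy as np
np.set_printoptions(precision=4,suppress=True)
for n in("scene","top"):
    d=eyes.grab_frame(n); cv2.imwrite(f"pics/{n}0.png",d["frame"][:,:,::-1]); np.savez(f"{n}0.npz",**d)
    print(n,d["mtx"],d["k1"],d["view"])
s=monitor.sense();print(s, env.hold_point_z)
E
```

```text
pics
scene [[497.3918   0.     249.7512]
 [  0.     497.3918 195.5239]
 [  0.       0.       1.    ]] -0.014646236834238883 [[ 0.5434 -0.8394 -0.0121 -0.3116]
 [-0.4005 -0.2466 -0.8825  0.3267]
 [ 0.7378  0.4843 -0.4702  0.6054]
 [ 0.      0.      0.      1.    ]]
top [[348.9128   0.     252.0415]
 [  0.     348.9128 193.964 ]
 [  0.       0.       1.    ]] 0.010977969352595703 [[-0.0113 -0.9996 -0.0258  0.001 ]
 [-0.9912  0.0146 -0.1315  0.5553]
 [ 0.1318  0.0241 -0.991   0.9068]
 [ 0.      0.      0.      1.    ]]
{'clock': 0.1, 'joints': array([ 0.9166,  0.3134,  1.4983,  0.    ,  1.331 , -0.2234]), 'qvel': array([ 0.0011, -0.0019, -0.0018,  0.0011, -0.0012, -0.0013]), 'joint_efforts': array([  0.004 , -41.2896, -26.014 ,  -0.0001,   0.003 ,   0.    ]), 'position': array([0.2191, 0.4768, 0.2036]), 'ee_rot': array([-0.3817,  0.5957,  0.3814,  0.5949]), 'contact_force': array([ 0.0851,  0.3573, -0.0041]), 'ft_torque': array([0.0097, 0.057 , 0.0088]), 'finger_gap': 0.9991577434949735} 0.0187
```

View pics/scene0.png

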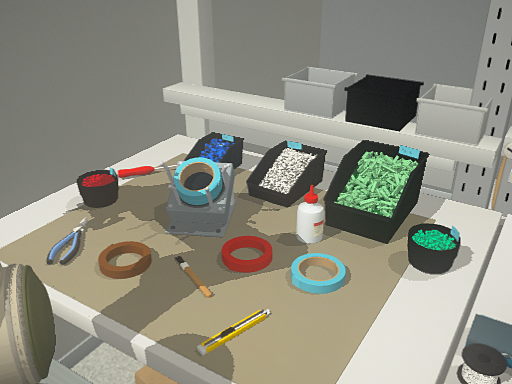

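View pics/top0.png

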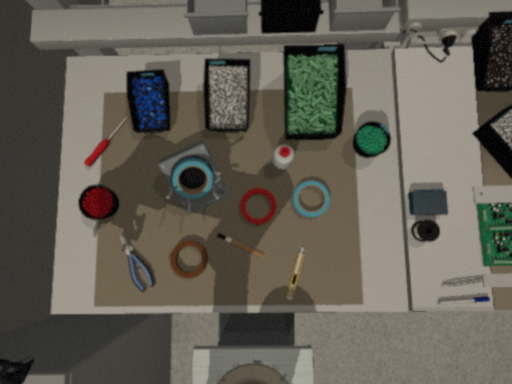

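Scene view: the loose cyan roll is at (318,272), the magazine with its cyan roll at (200,185), the bottle at (311,215) and the brush at (193,275). The top view shows the roll at (311,199), the magazine at (192,180), the bottle at (283,157) and the brush at (240,245). Next I'll zoom in on the rack in both views.

Run:
```python
import cv2,numpy as np
a=np.load("scene0.npz")["frame"][:,:,::-1]; b=np.load("top0.npz")["frame"][:,:,::-1]
def bright(x): return np.clip(255*(x/255.)**0.6,0,255).astype(np.uint8)
cv2.imwrite("pics/zs.png",bright(cv2.resize(a[145:245,155:255],None,fx=6,fy=6,interpolation=cv2.INTER_CUBIC)))
cv2.imwrite("pics/zt.png",bright(cv2.resize(b[135:225,145:245],None,fx=6,fy=6,interpolation=cv2.INTER_CUBIC)))
```

```text
(no output)
```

View pics/zs.png

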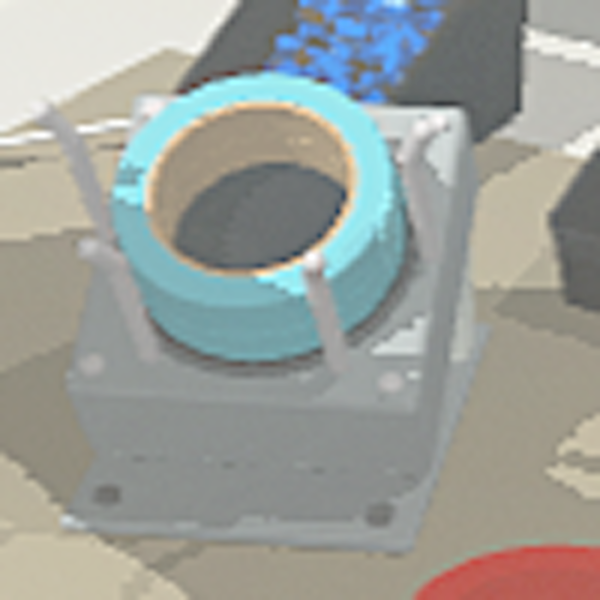

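View pics/zt.png

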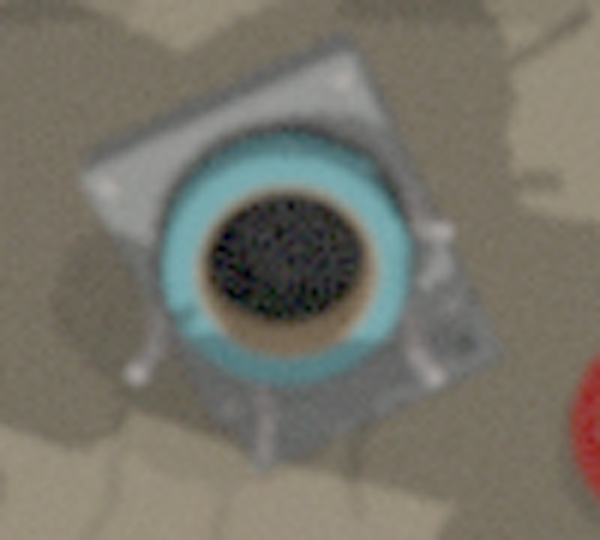

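```bash
cat > h.py <<'E'
import numpy as np,cv2
from scipy.spatial.transform import Rotation as R
np.set_printoptions(precision=4,suppress=True)
def load(n,i=0): return np.load(f"{n}{i}.npz")
def ray(d,uv):
    uv=np.atleast_2d(np.float64(uv)); K=d["mtx"]; V=d["view"]; k=float(d["k1"])
    n=cv2.undistortPoints(uv[:,None],K,np.array([k,0,0,0.]))[:,0]
    dirs=np.c_[n,np.ones(len(n))]@V[:3,:3]; o=-V[:3,:3].T@V[:3,3]
    return o,dirs/np.linalg.norm(dirs,axis=1)[:,None]
def plane(d,uv,p,n=(0,0,1)):
    o,r=ray(d,uv); n=np.array(n); t=((np.array(p)-o)@n)/(r@n); return o+r*t[:,None]
def tri(d1,u1,d2,u2):
    o1,r1=ray(d1,u1);o2,r2=ray(d2,u2);out=[]
    for a,b in zip(r1,r2):
        s=np.linalg.lstsq(np.c_[a,-b],o2-o1,rcond=None)[0]
        p,q=o1+a*s[0],o2+b*s[1]; out.append(np.r_[(p+q)/2,np.linalg.norm(p-q)])
    return np.array(out)
def proj(d,P):
    V=d["view"]; return cv2.projectPoints(np.float64(P).reshape(-1,1,3),cv2.Rodrigues(V[:3,:3])[0],V[:3,3],d["mtx"],np.array([float(d["k1"]),0,0,0]))[0][:,0]
def cyan(d):
    h=cv2.cvtColor(d["frame"],cv2.COLOR_RGB2HSV); return cv2.inRange(h,(82,70,60),(102,255,255))
E
python3 - <<'E'
from h import *
S,T=load("scene"),load("top")
zs=lambda p:(np.array(p)+.5)/6-.5+np.array([155,145]); zt=lambda p:(np.array(p)+.5)/6-.5+np.array([145,135])
s=zs([(45,108),(88,247),(313,258),(433,125)]);t=zt([(137,374),(262,462),(435,380),(440,232)])
A=tri(S,s,T,t);print("tips",A)
c=tri(S,zs([(148,105),(428,125),(138,97),(470,108)]),T,zt([(105,185),(345,78),(85,165),(348,40)]));print("boltsTips",c)
y=A[0]-A[3];print("y axis",np.degrees(np.arctan2(-y[0],y[1])),np.linalg.norm(y[:3]))
y=A[1]-A[2];print("y axis low",np.degrees(np.arctan2(-y[0],y[1])),np.linalg.norm(y[:3]))
print("mouth",(A[0]+A[3])[:3]/2)
# loose roll
for n,d in(("S",S),("T",T)):
    m=cyan(d); cs,_=cv2.findContours(m,cv2.RETR_EXTERNAL,cv2.CHAIN_APPROX_NONE)
    for c in cs:
        if len(c)>60: print(n,cv2.boundingRect(c),cv2.contourArea(c))
E
```

```text
tips [[0.5372 0.1918 0.1498 0.0036]
 [0.5039 0.1469 0.1226 0.0042]
 [0.536  0.0766 0.1233 0.0027]
 [0.5934 0.0699 0.1503 0.0062]]
boltsTips [[0.6215 0.2184 0.1123 0.0004]
 [0.6653 0.1189 0.1108 0.0031]
 [0.6299 0.2289 0.1099 0.0023]
 [0.6833 0.1156 0.1113 0.0021]]
y axis 24.726207694766238 0.13420929542232737
y axis low 24.568366627539064 0.07726270106651839
mouth [0.5653 0.1308 0.1501]
S (291, 253, 55, 41) 1752.0
S (173, 157, 50, 48) 831.0
T (293, 181, 37, 36) 994.5
T (171, 158, 43, 41) 1288.0
```

Run:
```python
from h import *
from scipy.optimize import least_squares
S,T=load("scene"),load("top")
zs=lambda p:(np.array(p)+.5)/6-.5+np.array([155,145]); zt=lambda p:(np.array(p)+.5)/6-.5+np.array([145,135])
# loose roll: silhouette: far edge = top face edge, near edge = bottom edge
for n,d,bx in(("S",S,(280,245,75,60)),("T",T,(285,172,55,55))):
    m=cyan(d); x,y,w,h=bx; mm=np.zeros_like(m); mm[y:y+h,x:x+w]=m[y:y+h,x:x+w]
    c=max(cv2.findContours(mm,cv2.RETR_EXTERNAL,cv2.CHAIN_APPROX_NONE)[0],key=cv2.contourArea)
    c=cv2.convexHull(c)[:,0].astype(float)
    o=ray(d,c[0])[0]
    P19=plane(d,c,(0,0,.019))[:,:2];P0=plane(d,c,(0,0,0))[:,:2]
    g=P19.mean(0)
    for _ in range(5):
        f=((P19-g)@(g-o[:2]))>0
        Q=np.where(f[:,None],P19,P0)
        # allow half-pixel edge via free radius
        r=least_squares(lambda v:np.hypot(*(Q-v[:2]).T)-v[2],[*g,.05],loss="soft_l1",f_scale=.001); g=r.x[:2]
    print(n,"roll",r.x,np.std(r.fun)*1000)
print("hole centre on pile top",tri(S,zs([(252,189)]),T,zt([(287,272)])))
# mats of base corners
b=tri(S,zs([(412,550)]),T,zt([(498,355)]));print("base front right",b)
print(plane(S,zs([(65,525),(412,550)]),(0,0,.004)))
yaw=np.radians(24.7);ex=np.array([np.cos(yaw),np.sin(yaw),0]);Rw=np.array([ex,[-ex[1],ex[0],0],[0,0,1]]).T@R.from_euler('y',-30,degrees=True).as_matrix()
print(Rw)
o=np.array([.602,.148,.083])
A=np.array([[.5372,.1918,.1498],[.5039,.1469,.1226],[.536,.0766,.1233],[.5934,.0699,.1503],[.6299,.2289,.1099],[.6833,.1156,.1113]])
print((A-o)@Rw)
print("hole",(tri(S,zs([(252,189)]),T,zt([(287,272)]))[0,:3]-o)@Rw)
for n,d,iv in(("S",S,(155,145)),("T",T,(145,135))):
  P=[o+Rw@np.array(p) for p in [(-.049,.034,0),(-.049,-.034,0),(0,.06,0),(0,-.06,0),(-.049,.034,.06),(-.049,-.034,.06),(0,.06,.06),(0,-.06,.06),(.066,.064,0),(.066,-.064,0),(-.066,.064,0),(-.066,-.064,0)]]
  q=(proj(d,P)+.5-iv)*6-.5
  im=cv2.imread("pics/z%s.png"%n.lower())
  for a in q: cv2.circle(im,tuple(int(v) for v in a),4,(0,0,255),-1)
  cv2.imwrite(f"pics/zz{n}.png",im)
```

```text
S roll [ 0.5443 -0.1685  0.0493] 1.2126874195948891
T roll [ 0.5439 -0.1671  0.0491] 0.3709083466384946
hole centre on pile top [[0.5836 0.1402 0.1128 0.0023]]
base front right [[ 0.5629  0.0621 -0.0002  0.0037]]
[[0.5069 0.1712 0.004 ]
 [0.5588 0.0567 0.004 ]]
[[ 0.7868 -0.4179 -0.4543]
 [ 0.3619  0.9085 -0.2089]
 [ 0.5     0.      0.866 ]]
[[-0.0017  0.0669  0.0781]
 [-0.0578  0.04    0.0791]
 [-0.0576 -0.0373  0.0798]
 [-0.0014 -0.0674  0.0785]
 [ 0.0647  0.0618 -0.0063]
 [ 0.0664 -0.0634 -0.0057]]
hole [-0.0024  0.0006  0.0358]
```

View pics/zzS.png

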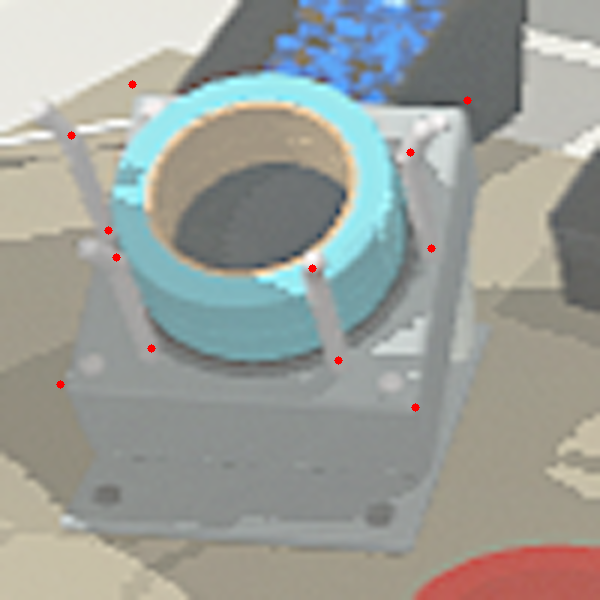

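View pics/zzT.png

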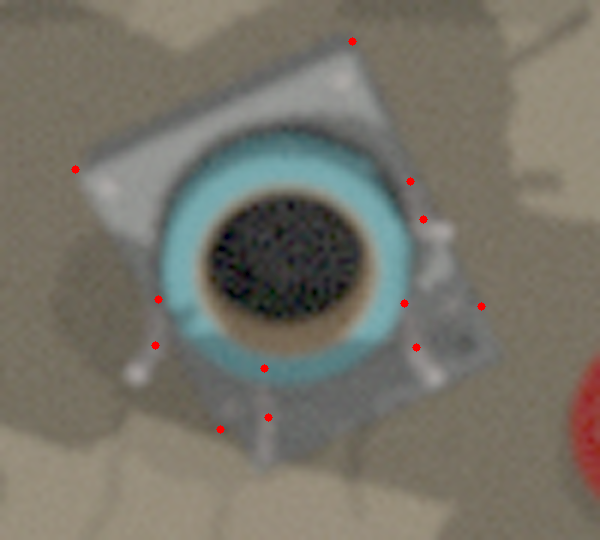

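The scene overlay is about 5 zoomed pixels off (1 px, roughly 2 mm), with rod bases, tips and deck corners agreeing across both views. The tip heights also agree with the stated 80 mm. The loose roll's two fits agree to 1.5 mm. Next I choose the grasp azimuth by IK.

```bash
cat >> h.py <<'E'
yaw=np.radians(24.7);ex=np.array([np.cos(yaw),np.sin(yaw),0])
RP=np.array([ex,[-ex[1],ex[0],0],[0,0,1]]).T@R.from_euler('y',-30,degrees=True).as_matrix()
OP=np.array([.601,.1476,.083])
ROLL=np.array([.544,-.1677,0])
def place_pose(h,s):  # roll underside h above deck along pile z -> TCP, quat
    x=-RP[:,2]; z=s*RP[:,0]; y=np.cross(z,x)
    return OP+RP@np.array([.044,0,h+.003]), R.from_matrix(np.array([x,y,z]).T).as_quat()
def pick_pose(z,phi,s):
    u=np.array([np.cos(phi),np.sin(phi),0]); x=np.array([0,0,-1.]); zz=s*u; y=np.cross(zz,x)
    p=ROLL+.044*u; p[2]=z; return p,R.from_matrix(np.array([x,y,zz]).T).as_quat()
E
python3 - <<'E'
from h import *
from bench import env,kinematics,monitor
B=load("top");print("bottle top~",plane(B,[(284,153)],(0,0,.122)),"red",plane(B,[(258,206)],(0,0,.01)),"knife",plane(B,[(296,273)],(0,0,0)))
for s in(1,-1):
    for h in(.12,.037,.0155):
        print(s,h,place_pose(h,s)[0],kinematics.ik(*place_pose(h,s)))
    for deg in range(-180,180,30):
        a=kinematics.ik(*pick_pose(.003,np.radians(deg),s));b=kinematics.ik(*pick_pose(.2,np.radians(deg),s))
        print(s,deg,a,b)
for _ in range(3):
    env.hold(.1);print(monitor.sense()["contact_force"])
E
```

```text
bottle top~ [[ 0.6456 -0.089   0.122 ]] red [[ 0.525  -0.0217  0.01  ]] knife [[ 0.3417 -0.1224  0.    ]]
1 0.12 [0.5797 0.1378 0.2115] [-0.0838  0.194   1.7348  0.3577  0.7799 -0.7154]
1 0.037 [0.6174 0.1552 0.1396] [-0.0414  0.3639  1.7141  0.3983  0.6269 -0.7451]
1 0.0155 [0.6272 0.1597 0.121 ] [-0.0315  0.4098  1.7022  0.4111  0.5924 -0.7548]
1 -180 [-0.546   0.5668  1.7046 -0.      0.8702  2.5956] [-0.546   0.3212  1.4972 -0.      1.3231  2.5956]
1 -150 [-0.5757  0.5885  1.6644 -0.      0.8887  2.0423] [-0.5757  0.3497  1.4579 -0.      1.3341  2.0423]
1 -120 [-0.5843  0.624   1.5981 -0.      0.9195  1.5101] [-0.5843  0.3957  1.3924 -0.      1.3535  1.5101]
1 -90 [-0.5717  0.6633  1.5239 -0.      0.9544  0.9991] [-0.5717  0.4463  1.318  -0.      1.3773  0.9991]
1 -60 [-0.5431  0.6963  1.4613 -0.      0.9841  0.5041] [-0.5431  0.4884  1.2542  0.      1.399   0.5041]
1 -30 [-0.5062  0.7143  1.4267 -0.      1.0006  0.0174] [-0.5062  0.5114  1.2186 -0.      1.4115  0.0174]
1 0 [-0.4692  0.7129  1.4294 -0.      0.9993 -0.4692] [-0.4692  0.5096  1.2215 -0.      1.4105 -0.4692]
1 30 [-0
[... 1241 characters left out ...]
92  0.7129  1.4294 -0.      0.9993  2.6724] [-0.4692  0.5096  1.2215 -0.      1.4105  2.6724]
-1 30 [-0.4403  0.6923  1.4688 -0.      0.9805  2.1777] [-0.4403  0.4834  1.2619 -0.      1.3963  2.1777]
-1 60 [-0.4267  0.6579  1.5342 -0.      0.9495  1.6677] [-0.4267  0.4394  1.3283 -0.      1.3739  1.6677]
-1 90 [-0.4336  0.6185  1.6085 -0.      0.9146  1.1372] [-0.4336  0.3886  1.4027 -0.      1.3503  1.1372]
-1 120 [-0.4613  0.5844  1.672  -0.      0.8852  0.5859] [-0.4613  0.3443  1.4654 -0.      1.3319  0.5859]
-1 150 [-0.5032  0.5653  1.7074 -0.      0.8689  0.0204] [-0.5032  0.3192  1.5    -0.      1.3224  0.0204]
[ 0.3999 -0.548  -0.1749]
[-0.3843  0.106   0.307 ]
[0.4087 0.5086 0.941 ]
```

Run:
```python
from h import *
from bench import env,kinematics,monitor,eyes
phi=np.radians(-30)
p,q=pick_pose(.28,phi,1)
env.reach(p,q)
p[2]=.03; env.movel(p,velocity=.2)
p[2]=.003; print("guard",env.movel(p,velocity=.05,guard=8))
s=monitor.sense();print(s["position"],s["contact_force"],s["clock"])
d=eyes.grab_frame("scene");cv2.imwrite("pics/s1.png",cv2.resize(d["frame"][180:330,230:430,::-1],None,fx=4,fy=4))
d=eyes.grab_frame("top");cv2.imwrite("pics/t1.png",cv2.resize(d["frame"][120:270,230:430,::-1],None,fx=4,fy=4))
```

```text
guard False
[ 0.5822 -0.1898  0.0031] [ 0.3984 -0.5797 -0.1041] 5.1833
```

View pics/s1.png

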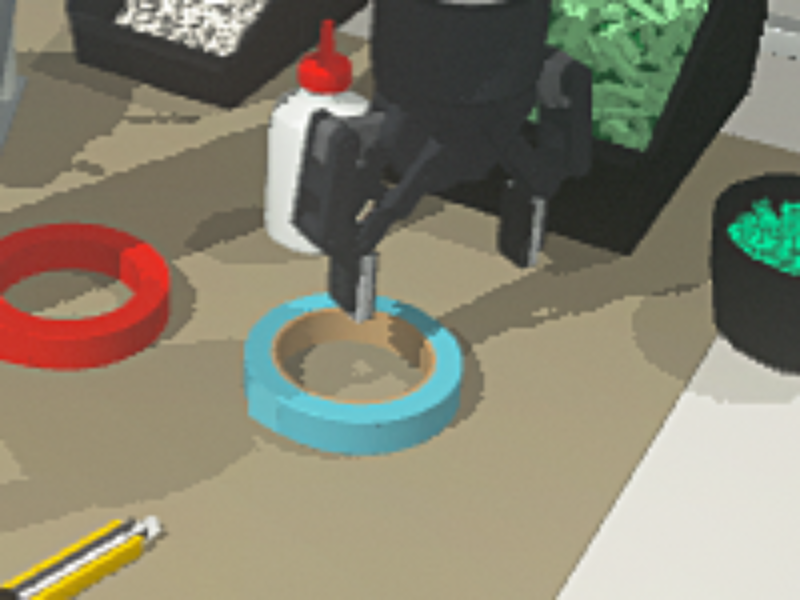

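View pics/t1.png

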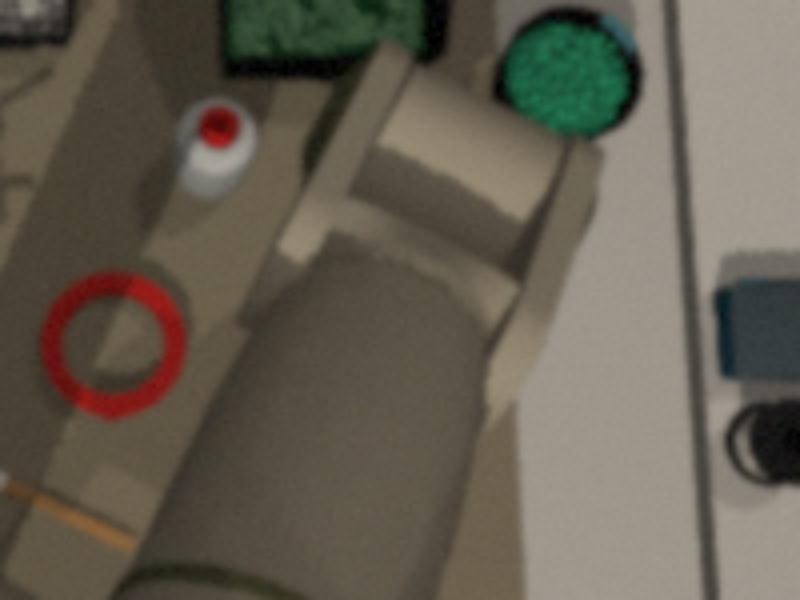

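The inner finger's tip is at zoom (362,318), above the hole, and the outer finger is outside at (530,262). The bottle isn't touched. I'll check the tip against its projected position before closing.

Run:
```python
from h import *
S=load("scene");u=np.array([np.cos(-np.pi/6),np.sin(-np.pi/6),0])
c=ROLL+.044*u
P=[c-.0425*u+[0,0,.016],c+.0425*u+[0,0,.016],ROLL,ROLL+[0,0,.019],c-.0425*u+[0,0,.03]]
print((proj(S,P)-[230,180])*4)
```

```text
[[351.5808 355.9451]
 [499.8005 305.7955]
 [347.071  384.7811]
 [349.2059 351.5767]
 [353.1934 331.144 ]]
```

The tips come out about 20 mm higher than I predicted (b≈20 mm along z). I'll lift, shut the gripper in free air and look at where the tips really are.

Run:
```python
from h import *
from bench import env,kinematics,monitor,eyes
p,q=pick_pose(.06,np.radians(-30),1)
env.movel(p,velocity=.2)
def snap(i,pts):
    d=eyes.grab_frame("scene"); f=d["frame"][150:300,250:400,::-1]
    f=cv2.resize(f,None,fx=4,fy=4,interpolation=cv2.INTER_CUBIC)
    for a in (proj(d,pts)+.5-[250,150])*4-.5: cv2.circle(f,tuple(int(v) for v in a),3,(0,0,255),-1)
    s=monitor.sense();print(s["position"],s["finger_gap"],s["clock"]);return f
u=np.array([np.cos(-np.pi/6),np.sin(-np.pi/6),0])
a=snap(0,[p,p+.0425*u+[0,0,.013],p-.0425*u+[0,0,.013]])
env.close_gripper(20)
b=snap(1,[p,p+[0,0,.0187]])
env.release(); print(monitor.sense()["clock"])
cv2.imwrite("pics/ab2.png",cv2.resize(np.hstack([a,b]),(800,400)))
```

```text
[ 0.5818 -0.1895  0.0596] 1.0003668173588358 5.7667
[ 0.5821 -0.1897  0.06  ] 0.005404348673860394 6.5833
7.3667
```

View pics/ab2.png

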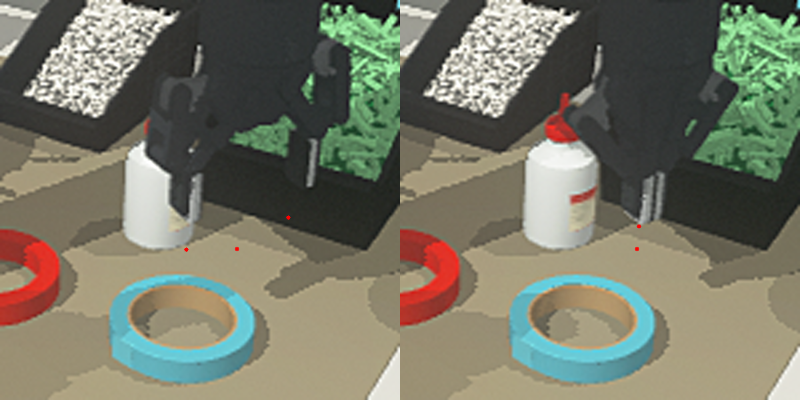

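Shut, the tips are at (645,222), close to the projected grasp point (638,226) and about 20 mm behind the nominal TCP (637,248). One view can't separate height from range, so I'll feel for the mat with the shut fingers on a free spot beside the roll.

Run:
```python
from h import *
from bench import env,kinematics,monitor,eyes
u=np.array([np.cos(-np.pi/6),np.sin(-np.pi/6),0])
p=ROLL+.1*u; p[2]=.06
env.close_gripper(20)
env.movel(p,velocity=.25)
p[2]=.006; print(env.movel(p,velocity=.1,guard=5),monitor.sense()["position"])
p[2]=-.022
try: print(env.movel(p,velocity=.02,guard=4))
except env.MotionError as e: print(e)
s=monitor.sense();print(s["position"],s["contact_force"],s["clock"])
d=eyes.grab_frame("scene"); f=d["frame"][150:300,250:400,::-1]
f=cv2.resize(f,None,fx=4,fy=4,interpolation=cv2.INTER_CUBIC)
for a in (proj(d,[s["position"],s["position"]+[0,0,.0187]])+.5-[250,150])*4-.5: cv2.circle(f,tuple(int(v) for v in a),3,(0,0,255),-1)
cv2.imwrite("pics/c3.png",f)
```

```text
False [ 0.6309 -0.2178  0.0066]
False
[ 0.6307 -0.2178 -0.0219] [-0.4425  0.1733  0.5602] 10.75
```

View pics/c3.png

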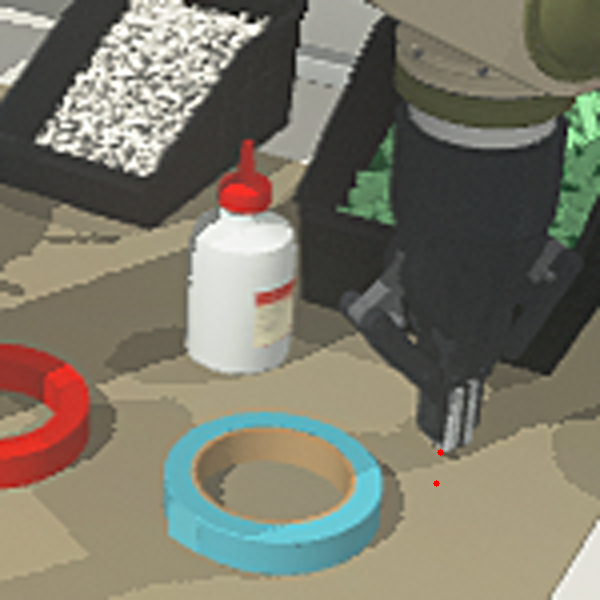

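So the tips really do sit more than 20 mm behind the nominal TCP. I'll keep feeling downward to measure the offset.

Run:
```python
from h import *
from bench import env,kinematics,monitor,eyes
u=np.array([np.cos(-np.pi/6),np.sin(-np.pi/6),0])
p=ROLL+.1*u
p[2]=-.045
try: print(env.movel(p,velocity=.02,guard=4))
except env.MotionError as e: print(e)
s=monitor.sense();print(s["position"],s["contact_force"],s["clock"],R.from_quat(s["ee_rot"]).as_matrix())
d=eyes.grab_frame("scene"); f=d["frame"][200:300,300:400,::-1]
f=cv2.resize(f,None,fx=6,fy=6,interpolation=cv2.INTER_CUBIC)
q=s["position"].copy();q[2]=0
y=R.from_quat(s["ee_rot"]).as_matrix()[:,1]
for a in (proj(d,[q,q+.0145*u,q-.0145*u,q+.011*y,q-.011*y,q+.0145*u+.011*y,q-.0145*u+.011*y])+.5-[300,200])*6-.5: cv2.circle(f,tuple(int(v) for v in a),3,(0,0,255),-1)
cv2.imwrite("pics/c4.png",f)
```

```text
True
[ 0.6307 -0.2178 -0.0271] [-1.5951  0.7424  4.8804] 11.3 [[ 0.0001  0.5     0.8661]
 [-0.0001  0.8661 -0.5   ]
 [-1.     -0.      0.0002]]
```

View pics/c4.png

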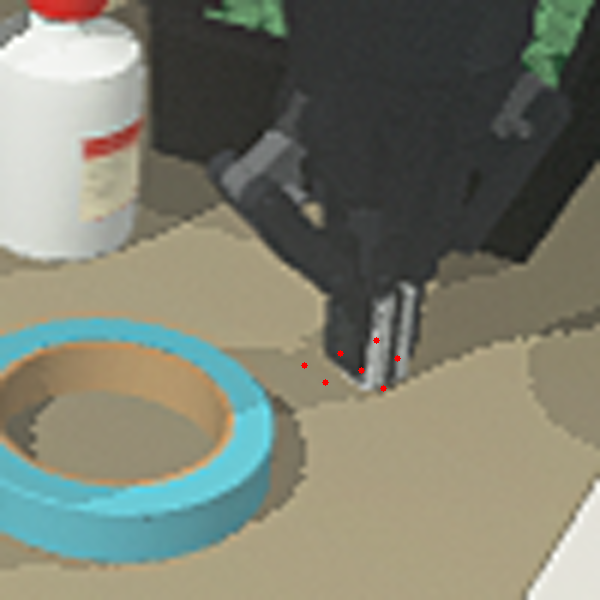

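The mat is felt at TCP z = -0.0271, so the real tips are 26–27 mm behind the reported TCP. Sideways the pads agree to about 2 mm: their seam is at (388,383) against an expected (383,388). I'll use that offset for the pick.

Run:
```python
from h import *
from bench import env,kinematics,monitor,eyes
p,q=pick_pose(.01,np.radians(-30),1)
s=monitor.sense()["position"]; env.movel([s[0],s[1],.01],velocity=.15)
env.movel(p,velocity=.15); env.release()
p[2]=-.0243; print("g",env.movel(p,velocity=.08,guard=6))
d=eyes.grab_frame("scene");a=cv2.resize(d["frame"][190:310,250:370,::-1],(400,400),interpolation=cv2.INTER_CUBIC)
env.close_gripper(50)
s=monitor.sense();print(s["position"],s["finger_gap"],s["contact_force"],s["clock"])
d=eyes.grab_frame("scene");b=cv2.resize(d["frame"][190:310,250:370,::-1],(400,400),interpolation=cv2.INTER_CUBIC)
cv2.imwrite("pics/g5.png",np.hstack([a,b]))
```

```text
g False
[ 0.5824 -0.1899 -0.024 ] 0.12425513056634163 [1.0342 0.5508 1.594 ] 14.3667
```

View pics/g5.png

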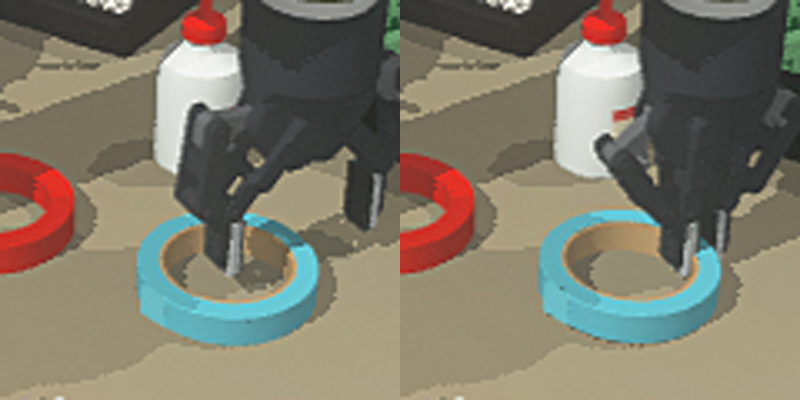

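It's gripped: gap 0.124, roughly the wall thickness, with the inner finger inside the hole. Next I lift, go to a slanted pose above the mouth and check in both views.

```bash
sed -i 's/np.array(\[.044,0,h+.003\])/np.array([.044,0,h-.024])/' h.py
python3 - <<'E'
from h import *
from bench import env,kinematics,monitor,eyes
p=monitor.sense()["position"].copy();p[2]=.19
env.movel(p,velocity=.2)
env.reach(*place_pose(.14,1))
env.hold(.2)
s=monitor.sense();print(s["position"],place_pose(.14,1)[0],s["finger_gap"],s["contact_force"],s["clock"])
th=np.linspace(0,2*np.pi,40)[:-1]
for n,bx in(("scene",(140,110,140,140)),("top",(130,100,140,140))):
    d=eyes.grab_frame(n);np.savez(n+"6.npz",**d);x,y,w,h=bx
    f=cv2.resize(d["frame"][y:y+h,x:x+w,::-1],None,fx=4,fy=4,interpolation=cv2.INTER_CUBIC)
    for r in(.05,):
      for hh in (.14,.159):
        P=OP+np.c_[r*np.cos(th),r*np.sin(th),th*0+hh]@RP.T
        for a in (proj(d,P)+.5-[x,y])*4-.5: cv2.circle(f,tuple(int(v) for v in a),1,(0,0,255),-1)
    cv2.imwrite(f"pics/p6{n}.png",f)
E
```

```text
[0.5833 0.1386 0.2053] [0.5829 0.1393 0.2055] 0.1220631496655315 [ 0.4587 -0.4461 -1.6686] 17.0583
```

View pics/p6scene.png

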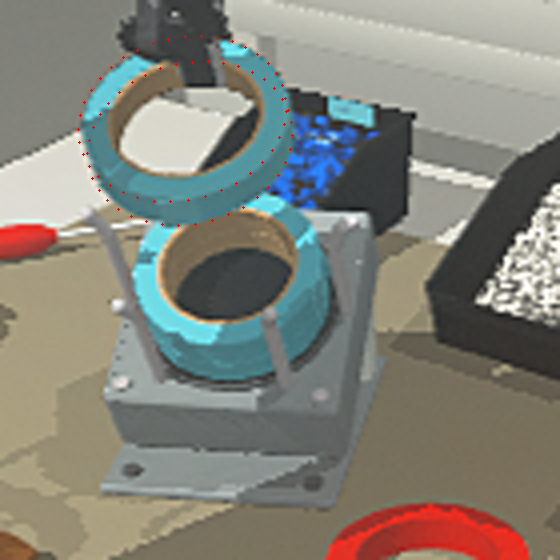

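View pics/p6top.png

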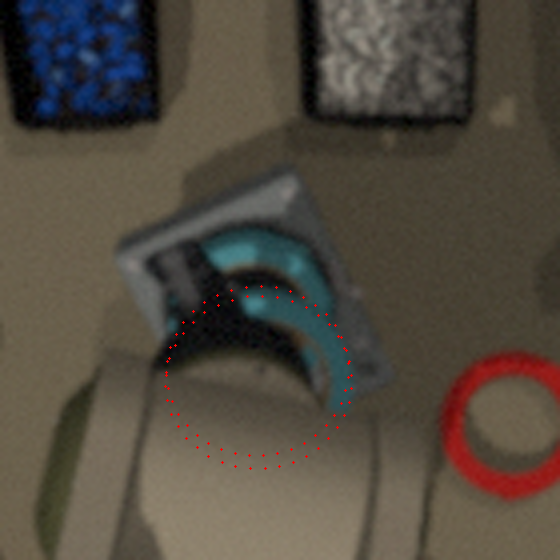

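Both overlays match the held roll's outline within about 1 px, so the 26 mm offset belongs to the tool frame. I'll descend square, then slowly with a guard.

Run:
```python
from h import *
from bench import env,kinematics,monitor,eyes
def hcur():
    s=monitor.sense(); l=(s["position"]-OP)@RP; return l+[-.044,0,.024]
print(env.movel(place_pose(.085,1)[0],velocity=.1,guard=6),hcur())
print(env.movel(place_pose(.054,1)[0],velocity=.03,guard=4),hcur())
env.hold(.15)
F0=np.mean([(env.hold(.03),monitor.sense()["contact_force"])[1] for _ in range(6)],0); print("F0",F0)
np.save("F0.npy",F0)
print(env.movel(place_pose(.012,1)[0],velocity=.01,guard=3.2),hcur())
F=np.mean([(env.hold(.03),monitor.sense()["contact_force"])[1] for _ in range(8)],0)-F0
print("F in pile axes",F@RP,monitor.sense()["clock"],monitor.sense()["finger_gap"])
f=[]
for n,bx in(("scene",(150,130,100,100)),("top",(140,120,100,100))):
    d=eyes.grab_frame(n);np.savez(n+"7.npz",**d);x,y,w,h=bx
    f.append(cv2.resize(d["frame"][y:y+h,x:x+w,::-1],(400,400),interpolation=cv2.INTER_CUBIC))
cv2.imwrite("pics/d7.png",np.hstack(f))
```

```text
False [ 0.0003 -0.      0.0853]
False [ 0.0001 -0.0001  0.0542]
F0 [-0.1286 -0.0043 -1.7814]
True [-0.0001  0.      0.0351]
F in pile axes [ 2.4595 -0.1131  4.6812] 21.7333 0.12505598259698888
```

View pics/d7.png

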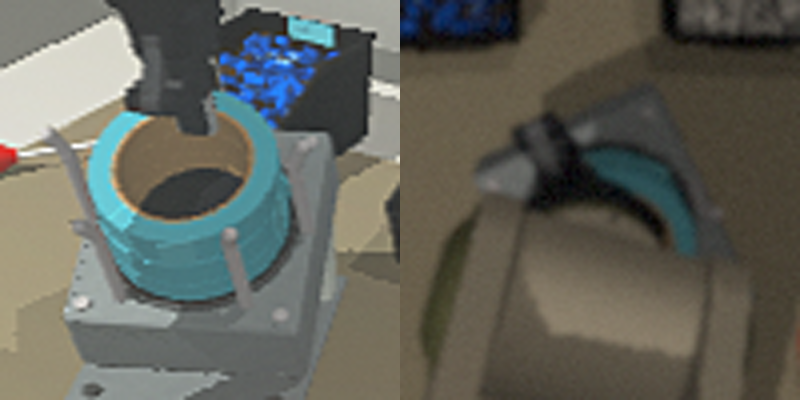

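I felt contact at h = 35.1 mm, where vision had put the top at about 36 mm. The normal force is 4.7 N, and the roll looks flat on the pile between the rods. I'll ease off to about 2 N so the spring can't kick the roll, then release.

Run:
```python
from h import *
from bench import env,kinematics,monitor,eyes
F0=np.load("F0.npy")
def F(): return (np.mean([(env.hold(.03),monitor.sense()["contact_force"])[1] for _ in range(8)],0)-F0)@RP
f=F();print(f)
for k in range(6):
    if f[2]<2.6: break
    env.movel(monitor.sense()["position"]+RP[:,2]*.0004,velocity=.005); f=F(); print(k,f)
env.hold(.3)
print(((monitor.sense()["position"]-OP)@RP+[-.044,0,.024]),monitor.sense()["clock"])
d=eyes.grab_frame("scene");np.savez("scene8.npz",**d)
cv2.imwrite("pics/d8.png",cv2.resize(d["frame"][130:230,150:250,::-1],(600,600),interpolation=cv2.INTER_CUBIC))
```

```text
[ 2.7413 -0.6863  4.7663]
0 [ 2.189  -0.5194  4.0537]
1 [ 1.8753 -0.7482  4.0548]
2 [ 1.8776 -0.377   3.2551]
3 [0.361  0.1084 2.289 ]
[-0.0012  0.0003  0.0363] 24.4667
```

View pics/d8.png

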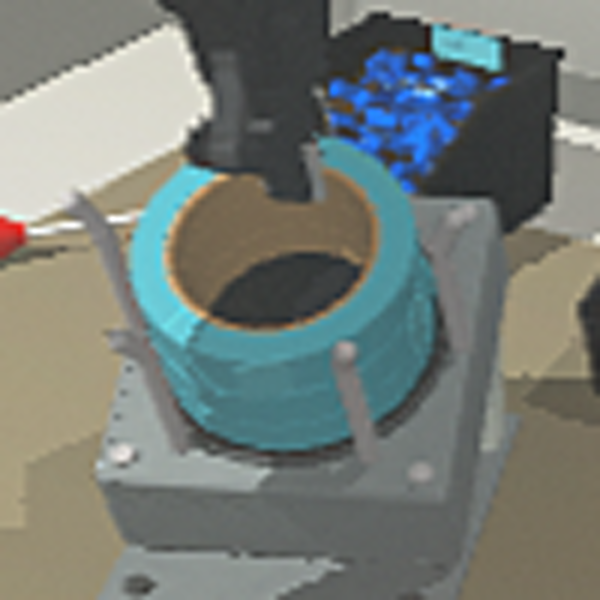

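It's flat and coaxial, with 2.3 N still on it at h ≈ 36.3 mm. Releasing and retracting along the axis.

Run:
```python
from h import *
from bench import env,kinematics,monitor,eyes
env.release(); env.hold(.2)
p=monitor.sense()["position"]+RP[:,2]*.12
print(env.movel(p,velocity=.12,guard=10))
env.movel(p+[-.12,-.05,.03],velocity=.2)
s=monitor.sense();print(s["position"],s["clock"],s["finger_gap"])
f=[]
for n,bx in(("scene",(150,130,100,100)),("top",(140,120,100,100))):
    d=eyes.grab_frame(n);np.savez(n+"9.npz",**d);x,y,w,h=bx
    g=cv2.resize(d["frame"][y:y+h,x:x+w,::-1],(400,400),interpolation=cv2.INTER_CUBIC)
    th=np.linspace(0,2*np.pi,40)[:-1]
    for r in(.05,.038):
        P=OP+np.c_[r*np.cos(th),r*np.sin(th),th*0+.0555]@RP.T
        for a in (proj(d,P)+.5-[x,y])*4-.5: cv2.circle(g,tuple(int(v) for v in a),1,(0,0,255),-1)
    f.append(g)
    cv2.imwrite(f"pics/f9{n}.png",d["frame"][:,:,::-1])
cv2.imwrite("pics/d9.png",np.hstack(f))
```

```text
False
[0.4551 0.0858 0.249 ] 27.3917 1.0011338959065683
```

View pics/d9.png

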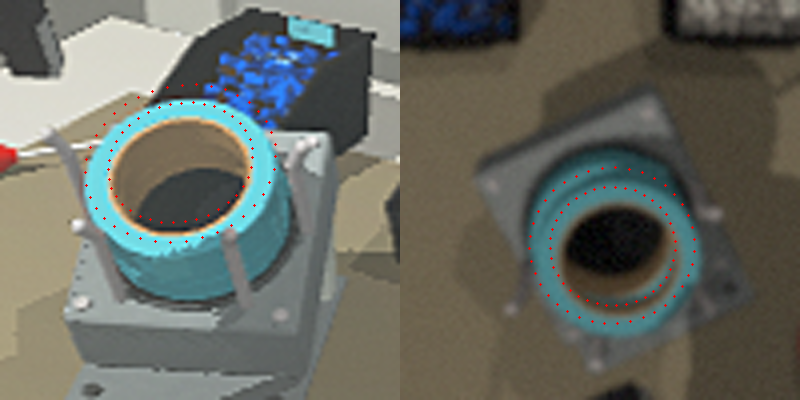

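View pics/f9scene.png

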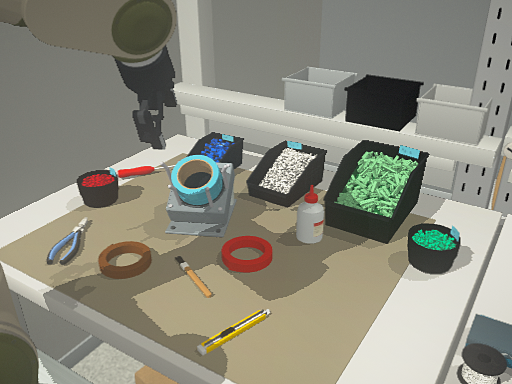

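The released roll lies flat, moved slightly downslope of the red overlay: in the scene view its rim top is at (190,100) against an expected (190,86). The bottle (311,220) and brush (193,275) look unmoved. I'll put numbers on that before handing in.

Run:
```python
from h import *
S,T=load("scene",9),load("top",9)
zs=lambda p:(np.array(p)+.5)/4-.5+np.array([150,130]); zt=lambda p:(np.array(p)+.5)/4-.5+np.array([140,120])
# hole rim bounding points read in pics/d9 : scene x110..252,y118..240 ; top x(-400)163..281,y190..306
t=tri(S,zs([(181,179)]),T,zt([(221,248)]));print("roll top centre in pile axes",(t[0,:3]-OP)@RP,"miss",t[0,3])
# single-view checks: hole centre cast on plane h=.0555
for d,u in((S,zs([(181,179)])),(T,zt([(221,248)]))):
    print((plane(d,u,OP+RP[:,2]*.0555,RP[:,2])[0]-OP)@RP)
for n in("scene","top"):
    a,b=load(n),load(n,9)
    for lab,(lo,hi) in {"red":((172,120,60),(180,255,255)),"brush":((8,110,90),(18,255,255))}.items():
        for d,t in((a,"before"),(b,"after")):
            m=cv2.inRange(cv2.cvtColor(d["frame"],cv2.COLOR_RGB2HSV),lo,hi)
            x,y,w,h={"scenered":(296,180,32,25),"topred":(272,143,24,24),"scenebrush":(170,253,48,48),"topbrush":(214,230,55,30)}[n+lab]
            k=cv2.moments(m[y:y+h,x:x+w],True); print(n,lab,t,k["m00"],(round(k["m10"]/max(k["m00"],1)+x,1),round(k["m01"]/max(k["m00"],1)+y,1)))
```

```text
roll top centre in pile axes [-0.0053 -0.0015  0.0474] miss 0.0032233680025017886
[-0.0109 -0.0023  0.0555]
[-0.0024 -0.0039  0.0555]
scene red before 0.0 (296.0, 180.0)
scene red after 0.0 (296.0, 180.0)
scene brush before 227.0 (197.8, 281.8)
scene brush after 223.0 (198.0, 282.0)
top red before 6.0 (284.5, 150.5)
top red after 16.0 (284.1, 151.9)
top brush before 80.0 (251.8, 250.5)
top brush after 140.0 (247.5, 248.5)
```

View pics/f9top.png

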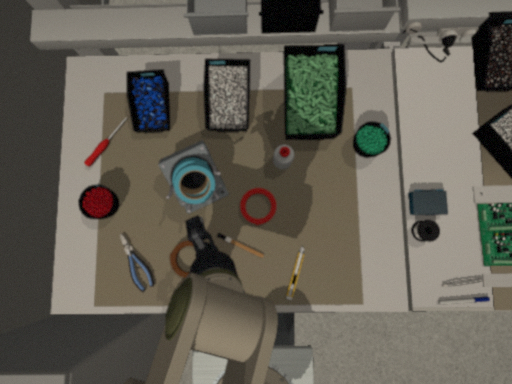

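The two single-view readings differ (-10.9 and -2.4 mm), and the triangulated height is 8 mm low against the felt one. My eye-read centres may be poor, so I'll fit the rims properly before trusting this.

Run:
```python
from h import *
f=[]
for i in(9,):
  for n,(x,y) in(("scene",(165,140)),("top",(165,145))):
    d=load(n,i); g=d["frame"][y:y+60,x:x+60]
    g=cv2.resize(g,(400,400),interpolation=cv2.INTER_CUBIC)[:,:,::-1].copy()
    g=np.clip(255*(g/255.)**.6,0,255).astype(np.uint8)
    for hh,col in((.0555,(0,0,255)),(.0475,(0,255,0))):
      for dx in (-.0055,):
        th=np.linspace(0,2*np.pi,60)[:-1]
        for r in(.05,.038):
          P=OP+np.c_[r*np.cos(th)+dx,r*np.sin(th)-.001,th*0+hh]@RP.T
          for a in (proj(d,P)+.5-[x,y])*400/60-.5: cv2.circle(g,tuple(int(v) for v in a),1,col,-1)
    f.append(g)
cv2.imwrite("pics/e10.png",np.hstack(f))
# hole-rim fit: top-face hue/bright mask in each view, filled outer contour of bright face
for n,(x,y,w,h) in(("scene",(165,140,60,75)),("top",(165,145,60,75))):
    d=load(n,9); m=cyan(d)[y:y+h,x:x+w]
    cs,hi=cv2.findContours(m,cv2.RETR_CCOMP,cv2.CHAIN_APPROX_NONE)
    for c,k in zip(cs,hi[0]):
        if k[3]>=0 and cv2.contourArea(c)>150:
            e=cv2.fitEllipse(cv2.convexHull(c)); print(n,"hole ellipse",np.array(e[0])+[x,y],e[1],e[2])
```

```text
scene hole ellipse [194.4509 173.7098] (31.392255783081055, 38.70418930053711) 73.47042083740234
top hole ellipse [194.1598 184.417 ] (31.827892303466797, 33.82037353515625) 89.1814193725586
```

View pics/e10.png

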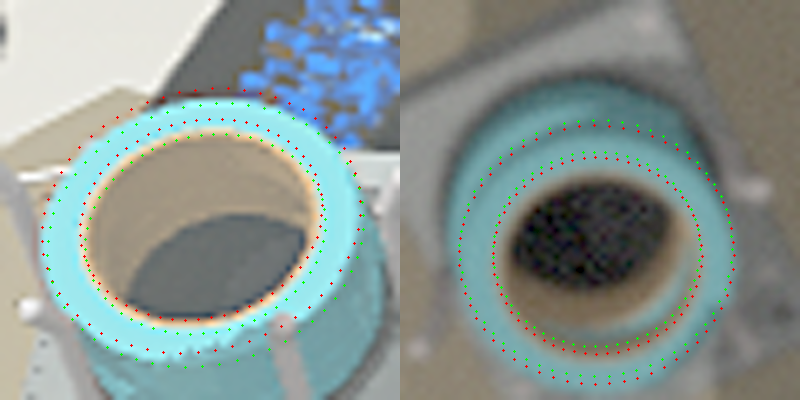

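The fits are consistent to about 1 px if the roll slid 7 mm down the slope at its felt height. Against the two low rods the geometry allows at most √(54²−34²)−49 = −7 mm, which is inside the 12 mm limit. The arm is clear, so I'm handing in.

Run:
```python
from bench import env,monitor,job
s=monitor.sense();print(s["clock"],s["contact_force"],abs(s["qvel"]).max())
job.hand_in();print(monitor.sense()["clock"])
```

```text
27.4917 [1.22147568 0.13367338 0.37279476] 0.003008152846072848
the job is handed in; nothing more can be done
the job is handed in; nothing more can be done
```

I added the loose cyan roll to the pile in the magazine and handed the job in at 27.5 s; no verdict was reported.

- **Pick:** I gripped the roll across its ring. The real fingertips sit about 26 mm behind the reported TCP: the camera showed it and a gentle touch on the mat confirmed it. I corrected for this before the grasp.
- **Placing:** I brought the roll down square to the slope. I felt contact with its underside about 35 mm above the deck, against about 36 mm from vision. It peaked at about 5 N, and I eased off to 2.3 N before letting go and backing out along the axis.
- **Final position:** The roll looks flat and lies between the rods. After release it slid down the slope towards the low rods. I put it about 7 mm off the axis, the furthest the rods allow and inside the 12 mm limit. Sideways it is 1.5 to 4 mm off.
- **Check that disagreed:** My first estimate of the final position was inconsistent. The two views gave −11 and −2 mm along the slope, and the triangulated height came out 8 mm low. Overlaying the rim in both views fits the 7 mm slide at the felt height to about 1 px.
- **Bottle and brush:** Both look unmoved in the last pictures. The brush is within 0.3 px in the scene view. Its top-view mask shifted about 4 px (roughly 12 mm), with the mask area changing from 80 to 140 px, so I put that down to lighting. The bottle's colour check caught too few pixels to be a real measurement, so for the bottle I am relying on the pictures.

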